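Lift the mounting plate out of a terminal enclosure

ROBOT

A 6-joint arm with a two-finger parallel gripper is mounted at the origin on the work surface. World frame = base frame: x ahead of the robot, y to its left, z up, the work surface at z = 0. Lengths are in m, angles in rad, forces in N, time in s.
With the tool pointing down it reaches from about 0.35 to 0.85 m from the base axis. Payload 8.1 kg.
Tool frame: the origin (TCP) lies at the centre of the arm's flange, where the gripper is bolted on; the fingertips stand 186 mm ahead of it and the grasp point (between the pads) lies 167 mm ahead of it; z points along the fingers, y is the line along which they close (so a half turn about z gives the same grasp; the last joint's range is limited). The gripper opens to 93 mm and grips with 3 to 60 N. Pads are 15 mm wide; open, the fingers measure 128 mm over their backs; the gripper's body (75 mm by 188 mm) begins 65 mm behind the grasp point.
Start: joints at [1.158, 0.13, 1.488, -0, 1.523, -0.085], TCP at [0.193, 0.568, 0.405] pointing down, gripper open.
Joint ranges: [-2.96, 2.96], [-0.89, 2.26], [0.02, 2.5], [-1.34, 4.48], [0, 2.73], [-2.66, 2.66]. Speed limits (rad/s): [2.39, 2.39, 2.79, 3.14, 3.14, 3.14].

INTERFACE

Orientations are given as a rotation vector (axis times angle).
In Python, from plant import robot gives the robot as it stands.
- The arm moves only by the tool apply_moves, never from a script. Its argument "series" is a list of rows, each a list of 2 entries, a list of its own where there are three numbers: the shift along the tool's x, y, z in mm, then the turn, a rotation vector about the tool's x, y, z in rad. A call has 1 to 12 rows; each row shifts and turns the commanded pose from where the row before left it, along the tool's axes as they then stand; what a row does not reach is not made up. A row lasts 1/12 s, in which the tool goes at most 41.7 mm and 7.16 degrees, less where a joint would pass 70% of its speed; a pose out of reach is approached as far as the arm can. A call is refused whole if a number of a shift passes 41.7 or a number of a turn 0.125, either way. A call with a gripper value outside its range is refused whole. "claw" is the opening, from 0 (shut) to 1 (fully open), set as the call begins (left out, the last holds). The fingers move at their own pace and stop on an object; "newtons" is the grip in N (left out, the last holds). Time passes only in rows, so rows that do not move let the fingers close. It gives the time, the measured TCP pose, the force, the opening and the grip force at its end, in the units of the state.
- robot.read_state(): the state, without advancing time (a new reading comes with each control period).
- robot.read_camera(name): name is "scene" or "top"; returns (picture, depth): 480x640x3 uint8, blue, green, red; 480x640 float32, m along the optical axis (not along the pixel's ray), 0 where there is no reading.
- robot.calibration(name): a dict with "fx", "fy", "cx", "cy" (pixels), "extrinsics" (4x4, takes a point from world to camera coordinates). Camera axes: x right, y down, z forward; pixel columns grow to the right and rows downward; lengths in m; the calibration is good to about 2 mm. A picture is of the moment at which its call begins. calibration takes no time and is no camera call.
- robot.close_job(): hands the job in; it is judged then, once.
The state is a dict: "t": time; "q": joint angles; "dq": joint speeds; "joint_torque": joint torques, N m; "tool_pos": TCP position; "orientation": TCP orientation; "force": force on the tool from outside, world axes, zero at the start; "wrist_torque": the same for the moment, N m; "opening": finger opening in m; "gripper_force": force on a finger pad.
Only numpy, scipy, OpenCV 4.12 (cv2) and the standard library are available. Lean on these libraries where they do the work, as an engineer would, in place of code of your own. Each camera call takes 0.05 s, during which the arm holds its last target. There are 200 camera calls.

TASK

The grey wiring enclosure lies on its back on the bench and the nuts of its mounting plate are already off. Swing the door up by its bow handle and past upright until it leans open by itself; then take the mounting plate by the bare middle of its rail, lift it straight up off the studs, keeping it level all the way, and finish while holding it still and level over the enclosure with its underside 5 to 15 cm above the enclosure's rim (do not put it down or let go). Leave the things around the enclosure where they are.

Things in the scene. Friction and masses are not known exactly. Their poses are not given: they have to be found in the camera images.
- enclosure: light grey metal enclosure lying on its back, fixed: a tray 300 (its x) x 200 (its y) x 80 mm high, walls 4 mm, closed on top by the door. Origin at the centre of its underside on the bench. Inside, four M6 studs at x +-110, y +-60 mm have shoulders 15 mm above the bench that carry the plate; studs end 33 mm above the bench. Cable glands stand out 26 mm from its +x end.
- door_hinge (a point): middle of the door's hinge line, which runs along the enclosure's x on the upper edge of its +y wall: 100 mm to the enclosure's +y from its centre, 80 mm above the bench
- door (a joint): door angle in rad: 0 shut (flat on the rim), grows as the free (-y) edge swings up and over to the enclosure's +y side; 1.57 upright, 2.27 the stop. About 0.55 kg, no latch: let go before upright it falls shut, past upright it falls open to the stop and stays. 302 x 202 mm, 11 mm thick.
- door_handle (a point): middle of the straight bar of the door's bow handle: round steel bar 10 mm thick, 120 mm long along the enclosure's x; turns with the door. Shut, the bar is 165 mm to the enclosure's -y from the hinge line and 52 mm above it (132 mm above the bench), 41 mm above the door's outer face, 36 mm in from the free edge.
- rail_mid (a point): middle of the mounting rail, half-way up it; the balance point of the plate. The rail is 35 mm wide (along its y), 15 mm high, 236 mm long along x, on top of the plate. Its middle 90 mm is bare; beyond stand terminals and relays 46 mm wide, tops 54 mm above the plate's underside. This point is 10.5 mm above it, 7.5 mm above the plate's upper face, 25.5 mm above the bench at the start.
- plate: the mounting plate with its rail and terminals, about 0.7 kg: steel, 250 (its x) x 150 (its y) x 3 mm, origin at the centre of its underside, axes along the enclosure's. Loose: it sits centred on the stud shoulders, four holes 12 x 10 mm around the 6 mm studs.
- mug: white ceramic mug, 82 mm across, 95 mm high, standing to the right; origin under its centre; leave alone
- screwdriver: screwdriver about 190 mm long lying on the bench to the right; leave alone
- nut_dish: round steel dish 96 mm across, 16 mm high, with the plate's nuts, on the right; origin under its centre; leave alone
- pliers: black-handled cutters about 135 mm long lying on the bench to the left; leave alone

How it is judged:
By the outcome, as a careful person would: the job done as asked, in the order asked, and still so for the second after the job is handed in, while the arm keeps its last pose, push and grip.
It also fails if it takes over 64 s, if anything falls off the work surface, if the arm or the gripper's body presses on something with over 40 N, if the wrist force passes 120 N, or if a joint passes its speed limit or range.

## Working session

There is one attempt and no reset: what is moved stays moved. The work goes in short steps, Python scripts to look and compute and a tool call to move; the robot and the scene stay as the last step left them, time stands still between calls to the robot, and variables do not carry over. Pictures are saved under pics/ and viewed, at most 10 in all, crops included, and the job is handed in when it is done.

Besides the shell and the picture viewer there is one more tool, called after ">>>" as name(argument=value, ...) on one line, values as JSON. apply_moves: Moves the arm, as the interface text tells. Its arguments: {"type":"object","properties":{"series":{"type":"array"},"claw":{"type":"number"},"newtons":{"type":"number"}},"required":["series"]}

```bash
mkdir -p pics
python3 - <<'E'
from plant import robot
import cv2,numpy as np
for n in("scene","top"):
    p,d=robot.read_camera(n); cv2.imwrite(f"pics/{n}0.png",p); np.save(f"{n}_d.npy",d)
    c=robot.calibration(n); print(n,c["fx"],c["cx"],c["cy"],np.round(c["extrinsics"],3).tolist())
s=robot.read_state(); print(s)
E
```

```text
scene 486.6099107911868 312.64113800307354 249.70290784926354 [[0.731, 0.682, -0.017, -0.391], [0.553, -0.606, -0.572, -0.224], [-0.4, 0.409, -0.82, 1.574], [0.0, 0.0, 0.0, 1.0]]
top 594.1729499835137 325.57601679694955 237.89946081994904 [[-0.021, -1.0, -0.002, 0.039], [-0.985, 0.021, -0.17, 0.536], [0.17, -0.001, -0.985, 1.455], [0.0, 0.0, 0.0, 1.0]]
{'t': 0.1, 'q': array([ 1.15759377e+00,  1.31124232e-01,  1.48919416e+00, -2.66101308e-05,
        1.52299171e+00, -8.53895936e-02]), 'dq': array([-0.00234755, -0.00237957, -0.00093877,  0.00061265,  0.00143147,
        0.00019687]), 'joint_torque': array([ 1.30715103e-03, -5.61334956e+01, -4.93099451e+01,  7.70663540e-02,
        2.90840375e-02, -1.13693238e-05]), 'tool_pos': array([0.19307781, 0.56786548, 0.40375596]), 'orientation': array([-5.12557747e-01, -3.09909369e+00,  2.62432579e-03]), 'force': array([ 0.74677918, -0.49234767,  0.50627064]), 'wrist_torque': array([0.02634776, 0.05546849, 0.01587089]), 'gripper_force': 0.0, 'opening': 0.09320430095423934}
```

View pics/top0.png

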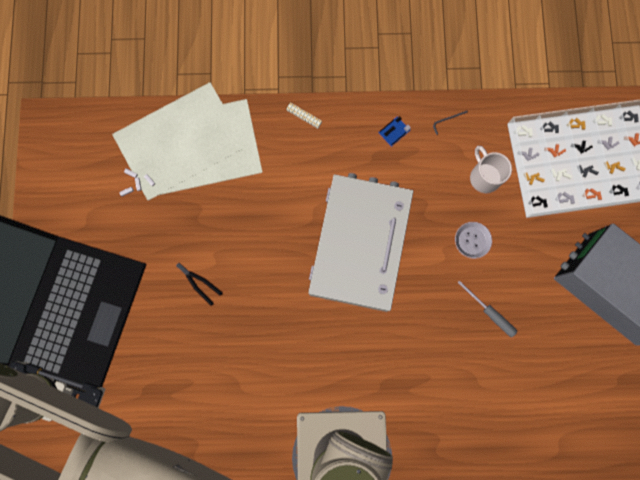

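View pics/scene0.png

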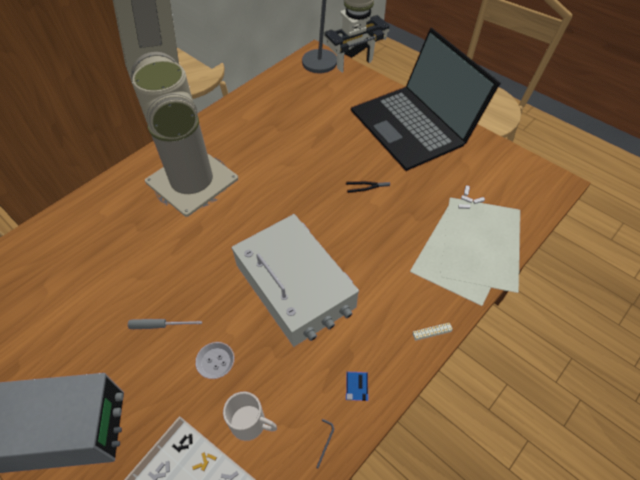

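The top view shows the enclosure with door corners at about (334,176), (412,191), (391,310) and (309,295). The handle bar runs from (393,220) to (384,272), the hinge is on the left (world +y), and the glands point away from the robot. The scene view agrees with this. Next I'll fit the pose from depth.

```bash
cat > h.py <<'E'
import numpy as np,cv2
from plant import robot
def cloud(n,d):
    c=robot.calibration(n);v,u=np.mgrid[:480,:640]
    P=np.stack([(u-c["cx"])/c["fx"]*d,(v-c["cy"])/c["fy"]*d,d],-1)
    E=np.array(c["extrinsics"]);return (P-E[:3,3])@E[:3,:3]
E
python3 - <<'E'
from h import *
for n in("top","scene"):
    d=np.load(n+"_d.npy");W=cloud(n,d)
    near=(d>0)&(abs(W[...,0]-.49)<.22)&(abs(W[...,1]-.02)<.17)
    m=near&(W[...,2]>.075)&(W[...,2]<.105)
    print(n,"z door",np.median(W[m][:,2]),m.sum())
    q=W[m][:,:2]; r=cv2.minAreaRect((q*1000).astype(np.float32)); print(r, cv2.boxPoints(r).round().tolist(), q.mean(0))
    h=near&(W[...,2]>.118)&(W[...,2]<.15); P=W[h]
    if len(P): print("handle",len(P),P.mean(0),cv2.minAreaRect((P[:,:2]*1000).astype(np.float32)))
    b=(abs(W[...,0]-.5)<.4)&(d>0)&(abs(W[...,2])<.02); print("bench",np.median(W[b][:,2]))
W=cloud("top",np.load("top_d.npy"))
for u,v in((334,176),(412,191),(391,310),(309,295),(393,222),(384,271),(388,246)):print(u,v,W[v,u].round(3))
E
```

```text
top z door 0.09245712157192745 9308
((521.9322509765625, -56.121246337890625), (208.30706787109375, 304.96783447265625), 76.95574188232422) [[350.0, -123.0], [647.0, -192.0], [694.0, 11.0], [397.0, 80.0]] [ 0.51375441 -0.04896586]
handle 229 [ 0.50508932 -0.12148341  0.13665673] ((506.1543273925781, -122.00784301757812), (10.419148445129395, 129.32427978515625), 76.98956298828125)
bench 0.0019145818186915213
scene z door 0.0910414540254857 6995
((519.9447631835938, -55.56410217285156), (208.53268432617188, 308.151123046875), 77.4292221069336) [[347.0, -124.0], [648.0, -191.0], [693.0, 13.0], [392.0, 80.0]] [ 0.52567158 -0.05370728]
handle 194 [ 0.50964153 -0.12357524  0.13488529] ((504.60888671875, -122.01141357421875), (10.511514663696289, 130.3096160888672), 76.89140319824219)
bench 0.0003701636399175965
334 176 [0.684 0.004 0.095]
412 191 [ 0.641 -0.188  0.097]
391 310 [ 0.355 -0.134  0.009]
309 295 [0.397 0.073 0.003]
393 222 [ 0.556 -0.133  0.14 ]
384 271 [ 0.443 -0.111  0.106]
388 246 [ 0.498 -0.119  0.14 ]
```

```bash
cat >> h.py <<'E'
from scipy.spatial.transform import Rotation as R
a=np.radians(-13.0);ex=np.array([np.cos(a),np.sin(a),0]);ey=np.array([-np.sin(a),np.cos(a),0]);ez=np.array([0,0,1.])
C=np.array([.520,-.058,0]);H=C+.1*ey+.08*ez
def target(p,tilt,sgn):
    # grasp point p (enclosure frame), tool leaning to +ey by tilt; tool y = sgn*ey-ish
    z=-np.cos(tilt)*ez-np.sin(tilt)*ey; x=sgn*ex; x=-x; y=np.cross(z,x)
    Rm=np.stack([x,y,z],1); return C+p[0]*ex+p[1]*ey+p[2]*ez-.167*z,Rm
def cur():
    s=robot.read_state();return s,np.array(s["tool_pos"]),R.from_rotvec(s["orientation"]).as_matrix()
E
python3 - <<'E'
from h import *
s,p,Rm=cur();print(Rm.round(3))
for sg in(1,-1):
    t,T=target((0,-.065,.21),0,sg);print(sg,T.round(2).tolist(),t, (Rm.T@(t-p)*1000).round(),R.from_matrix(Rm.T@T).as_rotvec().round(3))
E
```

```text
[[-0.947  0.322 -0.001]
 [ 0.322  0.947 -0.002]
 [ 0.    -0.002 -1.   ]]
1 [[-0.97, 0.22, -0.0], [0.22, 0.97, -0.0], [-0.0, -0.0, -1.0]] [ 0.50537818 -0.12133405  0.377     ] [-518. -552.   28.] [-0.002 -0.    -0.101]
-1 [[0.97, -0.22, -0.0], [-0.22, -0.97, -0.0], [0.0, 0.0, -1.0]] [ 0.50537818 -0.12133405  0.377     ] [-518. -552.   28.] [-0.000e+00  3.000e-03  3.041e+00]
```

>>> apply_moves(series=[[[-21.6,-23,1],[0,0,0]],[[-21.6,-23,1],[0,0,0]],[[-21.6,-23,1],[0,0,0]],[[-21.6,-23,1],[0,0,0]],[[-21.6,-23,1],[0,0,0]],[[-21.6,-23,1],[0,0,0]],[[-21.6,-23,1],[0,0,0]],[[-21.6,-23,1],[0,0,0]],[[-21.6,-23,1],[0,0,0]],[[-21.6,-23,1],[0,0,0]],[[-21.6,-23,1],[0,0,0]],[[-21.6,-23,1],[0,0,0]]], claw=0.5, newtons=20)

```text
t: 1.1
tool_pos: [0.3498, 0.2218, 0.3924]
orientation: [-0.512, -3.099, 0.0]
force: [0.5, 0.5, -0.4]
opening: 0.0463
gripper_force: 0.0
```

>>> apply_moves(series=[[[-21.6,-23,1],[0,0,0]],[[-21.6,-23,1],[0,0,0]],[[-21.6,-23,1],[0,0,0]],[[-21.6,-23,1],[0,0,0]],[[-21.6,-23,1],[0,0,0]],[[-21.6,-23,1],[0,0,0]],[[-21.6,-23,1],[0,0,0]],[[-21.6,-23,1],[0,0,0]],[[-21.6,-23,1],[0,0,0]],[[-21.6,-23,1],[0,0,0]],[[-21.6,-23,1],[0,0,0]],[[-21.6,-23,1],[0,0,-0.1]]])

```text
t: 2.1
tool_pos: [0.5065, -0.1231, 0.3802]
orientation: [-0.36, -3.12, -0.0]
force: [0.1, 0.8, -0.5]
opening: 0.0468
gripper_force: 0.0
```

Run:
```python
from h import *
p,d=robot.read_camera("scene");cv2.imwrite("pics/s1.png",cv2.resize(p[200:380,180:400],None,fx=3,fy=3))
s,p,Rm=cur();print(s["t"],s["q"].round(3),p)
t,T=target((0,-.065,.132),0,1);print((Rm.T@(t-p)*1000).round(1),R.from_matrix(Rm.T@T).as_rotvec().round(3))
```

```text
2.15 [-0.342 -0.065  1.734 -0.002  1.472 -1.697] [ 0.50764394 -0.12703943  0.37978165]
[ 3.5  5.3 80.8] [-0.003  0.001  0.011]
```

View pics/s1.png

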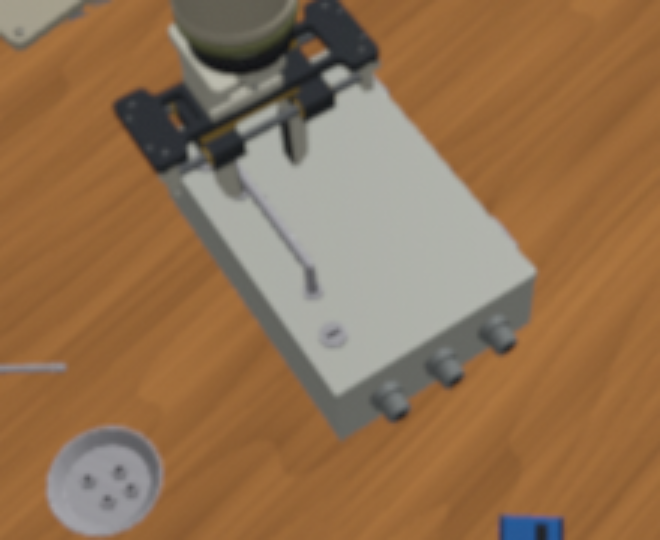

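The crop shows the two fingers straddling the line of the handle (fingers near (232,180) and (295,145), bar running down to (312,290)). I'll go down and close on it.

>>> apply_moves(series=[[[3.5,5,8],[0,0,0.01]],[[0,0,10],[0,0,0]],[[0,0,10],[0,0,0]],[[0,0,10],[0,0,0]],[[0,0,10],[0,0,0]],[[0,0,10],[0,0,0]],[[0,0,10],[0,0,0]],[[0,0,8],[0,0,0]],[[0,0,4],[0,0,0]],[[0,0,0],[0,0,0]]])

```text
t: 2.98
tool_pos: [0.5035, -0.1156, 0.2994]
orientation: [-0.372, -3.117, -0.001]
force: [-0.0, -0.5, -0.7]
opening: 0.0465
gripper_force: 0.0
```

>>> apply_moves(series=[[[0,0,0],[0,0,0]],[[0,0,0],[0,0,0]],[[0,0,0],[0,0,0]],[[0,0,0],[0,0,0]],[[0,0,0],[0,0,0]],[[0,0,0],[0,0,0]],[[0,0,0],[0,0,0]],[[0,0,0],[0,0,0]]], claw=0, newtons=20)

```text
t: 3.65
tool_pos: [0.5034, -0.1192, 0.3018]
orientation: [-0.375, -3.119, 0.013]
force: [-8.3, -21.2, 4.5]
opening: 0.0096
gripper_force: 20.0
```

Run:
```python
from h import *
N=36; th=np.radians(np.linspace(0,124,N+1)); r=np.hypot(165,52);f0=np.arctan2(52,165)
b=np.stack([-r*np.cos(f0+th),r*np.sin(f0+th)],1)  # y',z
ti=.32*th
# tool in plane: z_t=(-sin,-cos), y_t=(cos,-sin)
P=b+167*np.stack([np.sin(ti),np.cos(ti)],1)
c=P[0].copy();ct=0
for i in range(1,N+1):
    yt=np.array([np.cos(ct),-np.sin(ct)]);zt=-np.array([np.sin(ct),np.cos(ct)])
    d=P[i]-c;a,e=round(d@yt,1),round(d@zt,1);dt=round(ti[i]-ct,3)
    c+=a*yt+e*zt;ct+=dt;print(f"[[0,{a},{e}],[{dt},0,0]]",end=", " if i%12 else "\n")
```

```text
[[0,6.6,-9.8],[0.019,0,0]], [[0,7.1,-9.6],[0.019,0,0]], [[0,7.4,-9.5],[0.02,0,0]], [[0,7.8,-9.3],[0.019,0,0]], [[0,8.2,-9.1],[0.019,0,0]], [[0,8.6,-8.9],[0.019,0,0]], [[0,8.9,-8.6],[0.02,0,0]], [[0,9.2,-8.5],[0.019,0,0]], [[0,9.6,-8.1],[0.019,0,0]], [[0,10.0,-7.9],[0.019,0,0]], [[0,10.2,-7.7],[0.02,0,0]], [[0,10.6,-7.3],[0.019,0,0]]
[[0,10.9,-7.0],[0.019,0,0]], [[0,11.1,-6.7],[0.019,0,0]], [[0,11.4,-6.4],[0.02,0,0]], [[0,11.7,-6.0],[0.019,0,0]], [[0,11.9,-5.7],[0.019,0,0]], [[0,12.1,-5.3],[0.019,0,0]], [[0,12.3,-5.0],[0.02,0,0]], [[0,12.6,-4.5],[0.019,0,0]], [[0,12.7,-4.2],[0.019,0,0]], [[0,12.9,-3.8],[0.019,0,0]], [[0,13.0,-3.4],[0.019,0,0]], [[0,13.2,-3.0],[0.02,0,0]]
[[0,13.2,-2.6],[0.019,0,0]], [[0,13.4,-2.2],[0.019,0,0]], [[0,13.5,-1.7],[0.019,0,0]], [[0,13.5,-1.3],[0.02,0,0]], [[0,13.6,-1.0],[0.019,0,0]], [[0,13.6,-0.5],[0.019,0,0]], [[0,13.6,-0.0],[0.019,0,0]], [[0,13.6,0.4],[0.02,0,0]], [[0,13.6,0.7],[0.019,0,0]], [[0,13.5,1.2],[0.019,0,0]], [[0,13.5,1.7],[0.019,0,0]], [[0,13.4,2.0],[0.02,0,0]]
```

>>> apply_moves(series=[[[0,-2.5,0],[0,0,0]],[[0,-2.5,0],[0,0,0]],[[0,0,0],[0,0,0]],[[0,0,0],[0,0,0]]])

```text
t: 3.98
tool_pos: [0.503, -0.1209, 0.3012]
orientation: [0.373, 3.119, -0.001]
force: [-0.4, -3.0, 2.5]
opening: 0.0093
gripper_force: 20.0
```

>>> apply_moves(series=[[[0,6.6,-9.8],[0.019,0,-0.01]],[[0,7.1,-9.6],[0.019,0,0]],[[0,7.4,-9.5],[0.02,0,0]],[[0,7.8,-9.3],[0.019,0,0]],[[0,8.2,-9.1],[0.019,0,0]],[[0,8.6,-8.9],[0.019,0,0]],[[0,8.9,-8.6],[0.02,0,0]],[[0,9.2,-8.5],[0.019,0,0]],[[0,9.6,-8.1],[0.019,0,0]],[[0,10,-7.9],[0.019,0,0]],[[0,10.2,-7.7],[0.02,0,0]],[[0,10.6,-7.3],[0.019,0,0]]])

```text
t: 4.98
tool_pos: [0.5285, -0.0101, 0.3937]
orientation: [-0.353, -3.075, 0.363]
force: [-1.8, -7.3, 5.6]
opening: 0.0093
gripper_force: 20.0
```

>>> apply_moves(series=[[[0,10.9,-7],[0.019,0,0]],[[0,11.1,-6.7],[0.019,0,0]],[[0,11.4,-6.4],[0.02,0,0]],[[0,11.7,-6],[0.019,0,0]],[[0,11.9,-5.7],[0.019,0,0]],[[0,12.1,-5.3],[0.019,0,0]],[[0,12.3,-5],[0.02,0,0]],[[0,12.6,-4.5],[0.019,0,0]],[[0,12.7,-4.2],[0.019,0,0]],[[0,12.9,-3.8],[0.019,0,0]],[[0,13,-3.4],[0.019,0,0]],[[0,13.2,-3],[0.02,0,0]]])

```text
t: 5.98
tool_pos: [0.5641, 0.1432, 0.4029]
orientation: [-0.343, -2.991, 0.705]
force: [0.7, -2.5, 3.9]
opening: 0.0095
gripper_force: 20.0
```

Run:
```python
from h import *
p,d=robot.read_camera("scene");cv2.imwrite("pics/s2.png",p[100:400,100:500])
s,p,Rm=cur();g=p+.167*Rm[:,2]-H;print(s["t"],s["force"],s["q"].round(2),"bar rel H",g@ex,g@ey,g[2],"door deg",np.degrees(np.arctan2(g[2],-g@ey))-17.5, "r",np.hypot(g[2],g@ey))
```

```text
6.0333 [0.62795325 2.68993953 9.67978565] [ 0.29  0.21  1.44 -0.4   1.72 -1.07] bar rel H -0.0020626376400988077 0.03327197976547001 0.17279015015715676 door deg 83.39930984693186 r 0.17596437318061467
```

View pics/s2.png

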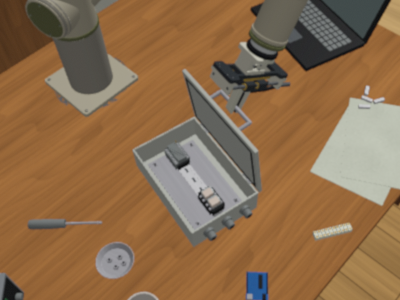

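The picture shows the door near upright (about 83°) with the bar held, and the plate in the tray with its rail bare in the middle around (192,178). I'll carry on past upright.

>>> apply_moves(series=[[[0,13.2,-1.6],[0.019,0,0]],[[0,13.4,-1.2],[0.019,0,0]],[[0,13.5,-1.2],[0.019,0,0]],[[0,13.5,-1.3],[0.02,0,0]],[[0,13.6,-1],[0.019,0,0]],[[0,13.6,-0.5],[0.019,0,0]],[[0,13.6,0],[0.019,0,0]],[[0,13.6,0.4],[0.02,0,0]],[[0,13.6,0.7],[0.019,0,0]],[[0,13.5,1.2],[0.019,0,0]],[[0,13.5,1.7],[0.019,0,0]],[[0,13.4,2],[0.02,0,0]]])

```text
t: 7.03
tool_pos: [0.5947, 0.2765, 0.3166]
orientation: [-0.327, -2.869, 1.034]
force: [3.7, 3.7, 3.0]
opening: 0.0092
gripper_force: 20.0
```

Run:
```python
from h import *
s,p,Rm=cur();g=p+.167*Rm[:,2]-H;print(s["t"],s["force"],s["q"].round(2),"bar rel H",g@ex,g@ey,g[2],"door deg",np.degrees(np.arctan2(g[2],-g@ey))-17.5, "r",np.hypot(g[2],g@ey))
```

```text
7.0333 [3.71114131 3.68967094 3.01308371] [ 0.5   0.58  1.18 -0.52  1.85 -0.87] bar rel H -0.002033782732077836 0.1362323062416516 0.10797176686521902 door deg 124.10119560056006 r 0.17383079043689686
```

>>> apply_moves(series=[[[0,0,0],[0,0,0]],[[0,0,0],[0,0,0]],[[0,0,0],[0,0,0]],[[0,0,0],[0,0,0]],[[0,0,0],[0,0,0]]], claw=0.28)

```text
t: 7.45
tool_pos: [0.5944, 0.2745, 0.3161]
orientation: [-0.328, -2.866, 1.034]
force: [-1.0, 0.8, -1.3]
opening: 0.0257
gripper_force: 0.8
```

>>> apply_moves(series=[[[0,0,-5],[0,0,0]],[[0,0,-10],[0,0,0]],[[0,0,-10],[0,0,0]],[[0,0,-15],[0,0,0]],[[0,0,-20],[0,0,0]],[[0,0,-20],[0,0,0]],[[0,0,-20],[0,0,0]],[[0,0,-20],[0,0,0]],[[0,0,-20],[0,0,0]],[[0,0,-20],[0,0,0]],[[0,0,-20],[0,0,0]],[[0,0,0],[0,0,0]]])

```text
t: 8.45
tool_pos: [0.62, 0.3889, 0.4593]
orientation: [-0.329, -2.873, 1.03]
force: [0.5, -0.1, 0.6]
opening: 0.0259
gripper_force: 0.0
```

Run:
```python
from h import *
p,d=robot.read_camera("top");cv2.imwrite("pics/t3.png",cv2.resize(p[150:330,250:450],None,fx=3.3,fy=3.3));np.save("t3.npy",d)
s,p,Rm=cur();print(s["t"],s["force"],p)
t,T=target((0,0,.24),0,1);print((t-p)*1000,(Rm.T@(t-p)*1000).round(1),R.from_matrix(Rm.T@T).as_rotvec().round(3))
```

```text
8.5 [0.49154306 0.67337351 0.19082246] [0.62030657 0.38800508 0.45718945]
[-100.30656946 -446.00508176  -50.18944957] [  -2.4 -320.9  329.4] [-0.689  0.004 -0.001]
```

View pics/t3.png

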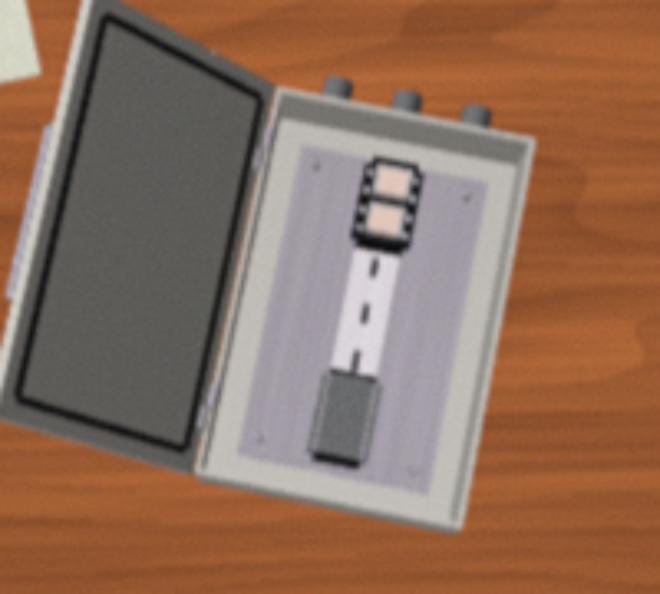

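The door lies open and the plate is exposed. The studs are at crop pixels (316,165), (466,198), (259,438) and (413,472), and the bare rail is bounded by about (353,250), (401,255), (380,375) and (331,365). I'll convert these to positions and plan the route back to the middle.

Run:
```python
from h import *
c=robot.calibration("top");E=np.array(c["extrinsics"]);Rw=E[:3,:3];o=-Rw.T@E[:3,3]
def at(u,v,z):
    u=250+(u+.5)/3.3-.5;v=150+(v+.5)/3.3-.5
    r=Rw.T@np.array([(u-c["cx"])/c["fx"],(v-c["cy"])/c["fy"],1]);return o+r*(z-o[2])/r[2]
S=[at(u,v,.033) for u,v in((316,165),(466,198),(259,438),(413,472))]
m=np.mean(S,0);print("stud centre",m,"vs C",C);print("yaw",[np.degrees(np.arctan2(*(S[i]-S[i+2])[[1,0]])) for i in(0,1)])
L=[at(353,250,.033),at(331,365,.033)];Q=[at(401,255,.033),at(380,375,.033)]
for q in L+Q: print("rail edge local",(q-C)@ex,(q-C)@ey)
d=np.load("t3.npy");W=cloud("top",d);D=W-C
k=(abs(D@ex)<.035)&(abs(D@ey)<.06)
for n,lo,hi in(("plate",.010,.0255),("rail",.0265,.045)):
    j=k&(W[...,2]>lo)&(W[...,2]<hi);y=(D@ey)[j];print(n,j.sum(),np.median(W[j][:,2]),np.percentile(y,[1,50,99]))
```

```text
stud centre [ 0.51766032 -0.05884936  0.033     ] vs C [ 0.52  -0.058  0.   ]
yaw [np.float64(-12.992136680151983), np.float64(-12.911337030825226)]
rail edge local 0.04743725899736903 0.016964227458039164
rail edge local -0.044083255229179684 0.01585762677588312
rail edge local 0.05116743516781857 -0.02018362814687839
rail edge local -0.043975997920278516 -0.022416712316037868
plate 854 0.0192581562960792 [-0.05905743  0.01740219  0.05910132]
rail 379 0.03336227634444179 [-0.04677154 -0.00132193  0.01926819]
```

>>> apply_moves(series=[[[0,-10,-20],[-0.06,0,0]],[[0,-30,0],[-0.06,0,0]],[[0,-30,0],[-0.06,0,0]],[[0,-30,0],[-0.06,0,0]],[[0,-30,0],[-0.06,0,0]],[[0,-30,0],[-0.06,0,0]],[[0,-30,0],[-0.06,0,0]],[[0,-30,0],[-0.06,0,0]],[[0,-30,0],[-0.06,0,0]],[[0,-30,0],[-0.06,0,0]],[[0,-30,0],[-0.06,0,0]],[[0,0,0],[-0.03,0,0]]], claw=0.6)

```text
t: 9.5
tool_pos: [0.5579, 0.1178, 0.5821]
orientation: [0.365, 3.118, -0.001]
force: [-1.0, 0.1, -0.0]
opening: 0.0558
gripper_force: 0.0
```

Run:
```python
from h import *
s,p,Rm=cur();print(s["t"],s["force"],p)
t,T=target((0,0,.24),0,1);print((t-p)*1000,(Rm.T@(t-p)*1000).round(1),R.from_matrix(Rm.T@T).as_rotvec().round(3))
```

```text
9.5 [-0.95451454  0.05667633 -0.02676654] [0.55790317 0.11779512 0.58210771]
[ -37.90316624 -175.79511823 -175.10771307] [  -3.3 -179.7  175.2] [-0.     0.003 -0.006]
```

>>> apply_moves(series=[[[0,-30,5],[0,0,-0.006]],[[-1,-30,10],[0,0,0]],[[-1,-30,15],[0,0,0]],[[-1,-30,20],[0,0,0]],[[0,-30,25],[0,0,0]],[[0,-20,25],[0,0,0]],[[0,-11,25],[0,0,0]],[[0,0,20],[0,0,0]],[[0,0,20],[0,0,0]],[[0,0,10],[0,0,0]],[[0,0,0],[0,0,0]],[[0,0,0],[0,0,0]]])

```text
t: 10.5
tool_pos: [0.5216, -0.0551, 0.4063]
orientation: [-0.348, -3.121, 0.005]
force: [0.8, -0.0, 1.1]
opening: 0.0556
gripper_force: 0.0
```

Run:
```python
from h import *
s,p,Rm=cur();print(s["t"],s["force"],p,s["dq"].max())
t,T=target((-.001,-.002,.040),0,1);print((Rm.T@(t-p)*1000).round(1),R.from_matrix(Rm.T@T).as_rotvec().round(3))
```

```text
10.5 [ 0.82445326 -0.04552339  1.12211141] [ 0.52162289 -0.05513319  0.40631389] 0.006489304859884058
[  1.8  -4.5 199.3] [-0.003 -0.001  0.005]
```

>>> apply_moves(series=[[[1.5,-4,10],[0,0,0.003]],[[0,0,20],[0,0,0]],[[0,0,20],[0,0,0]],[[0,0,20],[0,0,0]],[[0,0,20],[0,0,0]],[[0,0,20],[0,0,0]],[[0,0,20],[0,0,0]],[[0,0,15],[0,0,0]],[[0,0,10],[0,0,0]],[[0,0,5],[0,0,0]],[[0,0,0],[0,0,0]],[[0,0,0],[0,0,0]]])

```text
t: 11.5
tool_pos: [0.52, -0.0593, 0.2474]
orientation: [0.352, 3.121, -0.005]
force: [-0.2, -0.7, 0.7]
opening: 0.0556
gripper_force: 0.0
```

Run:
```python
from h import *
q,d=robot.read_camera("scene");cv2.imwrite("pics/s4.png",cv2.resize(q[200:360,220:400],None,fx=3.5,fy=3.5,interpolation=2))
s,p,Rm=cur();print(s["t"],s["force"],p)
t,T=target((-.001,-.002,.040),0,1);print((Rm.T@(t-p)*1000).round(1),R.from_matrix(Rm.T@T).as_rotvec().round(3))
```

```text
11.55 [ 0.61318574 -0.3914419   0.2795842 ] [ 0.52020648 -0.05934032  0.24783684]
[ 1.6 -0.6 40.8] [-0.003  0.002  0.002]
```

View pics/s4.png

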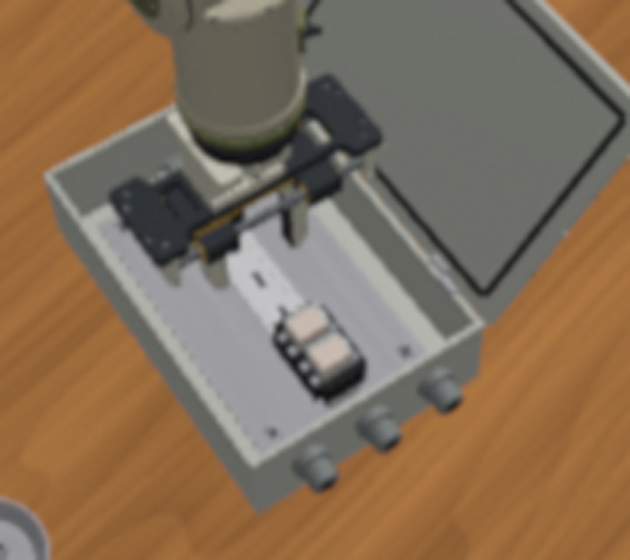

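The fingers straddle the bare rail (crop (215,260) and (297,220)) with room inside the tray. I'll go down the last bit.

>>> apply_moves(series=[[[1.5,0,8],[0,0,0]],[[0,0,10],[0,0,0]],[[0,0,10],[0,0,0]],[[0,0,8],[0,0,0]],[[0,0,4],[0,0,0]],[[0,0,1],[0,0,0]],[[0,0,0],[0,0,0]],[[0,0,0],[0,0,0]]])

```text
t: 12.22
tool_pos: [0.518, -0.059, 0.2051]
orientation: [-0.352, -3.121, 0.005]
force: [-0.0, 0.6, 0.4]
opening: 0.0557
gripper_force: 0.0
```

>>> apply_moves(series=[[[0,0,0],[0,0,0]],[[0,0,0],[0,0,0]],[[0,0,0],[0,0,0]],[[0,0,0],[0,0,0]],[[0,0,0],[0,0,0]],[[0,0,0],[0,0,0]],[[0,0,0],[0,0,0]],[[0,0,0],[0,0,0]]], claw=0, newtons=12)

```text
t: 12.88
tool_pos: [0.5182, -0.0589, 0.2056]
orientation: [-0.352, -3.122, 0.004]
force: [0.8, 0.7, 0.5]
opening: 0.0346
gripper_force: 12.0
```

Run:
```python
from h import *
s,p,Rm=cur();print(s["t"],s["force"],s["wrist_torque"],p,s["opening"],s["gripper_force"])
f=s["force"];print("f local",f@ex,f@ey)
t,T=target((-.001,-.002,.0385),0,1);print((Rm.T@(t-p)*1000).round(1),R.from_matrix(Rm.T@T).as_rotvec().round(3))
```

```text
12.8833 [0.83541805 0.70389977 0.50046375] [ 0.25250755 -0.11392078 -0.02488643] [ 0.51815893 -0.05889265  0.20560178] 0.03460715286396809 11.999691277742386
f local 0.6556633458426083 0.8737870350716618
[-0.6 -0.7  0.1] [-0.003  0.     0.002]
```

>>> apply_moves(series=[[[0,0,0],[0,0,0]],[[0,0,0],[0,0,0]],[[0,0,0],[0,0,0]],[[0,0,-1],[0,0,0]],[[0,0,-2],[0,0,0]],[[0,0,-3],[0,0,0]],[[0,0,-3],[0,0,0]],[[0,0,-3],[0,0,0]],[[0,0,-3],[0,0,0]],[[0,0,-3],[0,0,0]],[[0,0,-3],[0,0,0]],[[0,0,-3],[0,0,0]]], newtons=58)

```text
t: 13.88
tool_pos: [0.5181, -0.0589, 0.2299]
orientation: [-0.352, -3.121, 0.005]
force: [0.4, 0.6, -6.5]
opening: 0.0345
gripper_force: 58.0
```

Run:
```python
from h import *
s,p,Rm=cur();print(s["t"],s["force"],s["wrist_torque"],p,s["opening"],s["gripper_force"])
t,T=target((-.001,-.002,.0385),0,1);print((Rm.T@(t-p)*1000).round(1),R.from_matrix(Rm.T@T).as_rotvec().round(3))
```

```text
13.8833 [ 0.35840121  0.64803563 -6.48670372] [-0.04283994  0.03862568 -0.00614019] [ 0.51811688 -0.05893197  0.22992354] 0.0344648263904168 57.993155121803284
[-0.6 -0.6 24.4] [-0.003  0.     0.002]
```

Force is -6.5 N, so the plate is hanging free and balanced. I'll continue the lift.

>>> apply_moves(series=[[[0,0,-5],[0,0,0]],[[0,0,-8],[0,0,0]],[[0,0,-10],[0,0,0]],[[0,0,-12],[0,0,0]],[[0,0,-12],[0,0,0]],[[0,0,-12],[0,0,0]],[[0,0,-12],[0,0,0]],[[0,0,-12],[0,0,0]],[[0,0,-12],[0,0,0]],[[0,0,-12],[0,0,0]],[[0,0,-10],[0,0,0]],[[0,0,-8],[0,0,0]]])

```text
t: 14.88
tool_pos: [0.5184, -0.0586, 0.3561]
orientation: [0.352, 3.121, -0.005]
force: [-0.0, -1.1, -6.8]
opening: 0.0346
gripper_force: 58.0
```

>>> apply_moves(series=[[[0,0,-6],[0,0,0]],[[0,0,-4],[0,0,0]],[[0,0,-2],[0,0,0]],[[0,0,0],[0,0,0]],[[0,0,0],[0,0,0]],[[0,0,0],[0,0,0]],[[0,0,0],[0,0,0]],[[0,0,0],[0,0,0]]])

```text
t: 15.55
tool_pos: [0.5181, -0.0585, 0.366]
orientation: [-0.352, -3.12, 0.004]
force: [0.3, 0.2, -6.5]
opening: 0.034
gripper_force: 58.0
```

Run:
```python
from h import *
q,d=robot.read_camera("scene");cv2.imwrite("pics/s5.png",q)
W=cloud("scene",d);D=W-C;x=D@ex;y=D@ey
m=(d>0)&(abs(x)<.12)&(abs(y)<.073)&(W[...,2]>.15)&(W[...,2]<.2)&(abs(y)>.03)
A=np.c_[x[m],y[m],np.ones(m.sum())];zz=W[m][:,2]
for _ in range(4):
    c,*_r=np.linalg.lstsq(A,zz,rcond=None);k=abs(A@c-zz)<.004;A,zz=A[k],zz[k]
print("plate plane slope x,y,z0",c,len(zz))
s,p,Rm=cur();print(s["t"],s["force"],s["wrist_torque"],p,s["gripper_force"],abs(s["dq"]).max(),"tool z",Rm[:,2])
```

```text
plate plane slope x,y,z0 [ 5.31530871e-04 -1.19301898e-04  1.78153977e-01] 1779
15.6 [-0.33977004  0.04003372 -5.80640527] [-0.00516193  0.02353557 -0.0125378 ] [ 0.51810847 -0.05848118  0.36616729] 57.99319803714752 0.003287772779922389 tool z [-0.00140749 -0.00274879 -0.99999523]
```

View pics/s5.png

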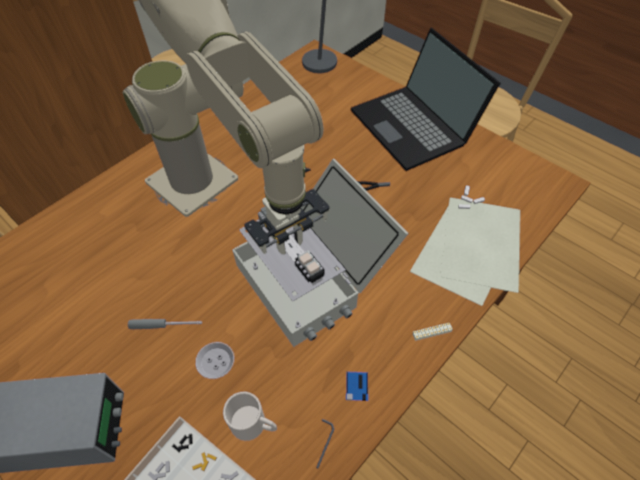

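The picture shows the plate level and held over the tray at about (300,262), with the door open at (360,220) and everything else where it was. The plate's underside is about 0.175 m above the bench, which is 9.5 cm above the rim, and the arm is still.

```bash
python3 -c "
from plant import robot
print(robot.close_job())"
```

```text
the job is handed in; nothing more can be done
None
```

The job is handed in at about 16 s: the door leans open by itself, and the plate is held still and level with its underside about 9.5 cm above the enclosure's rim; nothing around the enclosure was moved.

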